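Fetch an objective from the leaning carousel

TASK

Turn the objective carousel by the black crank knob on its top until the yellow-banded objective, still sitting in its cup, is lined up with the white pointer on the carousel's foot, and let the carousel come to rest. Then take that objective out and stand it upright, nose up, on the floor of the blue tray, setting it down rather than dropping it and letting go. Leave the other objectives in their cups, and do not disturb the oil bottle, the computer mouse or the green slide box.

Things in the scene. Friction and masses are not known exactly. Their poses are not given: they have to be found in the camera images.
- carousel_base: Fixed grey foot of the objective carousel, a disc 256 mm in diameter and 20 mm thick with a black tongue reaching to 180 mm from the centre, on which a white pointer line is painted. Origin: on the table, on the vertical turning axis; z up; the pointer lies along its -x axis, towards the robot, or up to some 40 degrees to its right.
- carousel (a joint): Turning angle about the vertical axis, 0 at the start, growing counter-clockwise seen from above; free to turn over half a turn either way, stays where left (light friction, 0.08 N m). White disc 236 mm in diameter (top 40 mm above the table), hub, silver cap 128 mm in diameter (top at 108 mm). Five black cups 72 degrees apart, four with an objective, one empty.
- crank_knob (a point): Middle of the crank knob, 135 mm above the table: an upright black cylinder 16 mm in diameter and 42 mm high (111 to 153 mm above the table) that spins freely on its own pin, 48 mm from the turning axis on the carousel's silver cap, on the side opposite the yellow objective. It moves on a circle about the turning axis as the carousel turns.
- front_station (a point): Fixed point over the pointer: where the centre of an objective lies when its cup is exactly lined up with the pointer (100 mm from the turning axis, 87 mm above the table).
- yellow_center (a point): Centre (half-way up, on its axis) of the microscope objective with the yellow band. Silver barrel 32 mm in diameter and 56 mm long, then a steel nose 18 mm in diameter and 14 mm long: 70 mm in all, about 0.2 kg; flat base, coloured band on the barrel 42 to 54 mm from the base. Its z axis runs from base to nose.
- red_center (a point): Centre (half-way up, on its axis) of the microscope objective with the red band. Silver barrel 32 mm in diameter and 56 mm long, then a steel nose 18 mm in diameter and 14 mm long: 70 mm in all, about 0.2 kg; flat base, coloured band on the barrel 42 to 54 mm from the base. Its z axis runs from base to nose.
- green_center (a point): Centre (half-way up, on its axis) of the microscope objective with the green band. Silver barrel 32 mm in diameter and 56 mm long, then a steel nose 18 mm in diameter and 14 mm long: 70 mm in all, about 0.2 kg; flat base, coloured band on the barrel 42 to 54 mm from the base. Its z axis runs from base to nose.
- blue_center (a point): Centre (half-way up, on its axis) of the microscope objective with the blue band. Silver barrel 32 mm in diameter and 56 mm long, then a steel nose 18 mm in diameter and 14 mm long: 70 mm in all, about 0.2 kg; flat base, coloured band on the barrel 42 to 54 mm from the base. Its z axis runs from base to nose.
- pocket_yellow (a point): Where the centre of the yellow objective lies while it sits in its cup; turns with the carousel, 100 mm from the turning axis, 87 mm above the table. The cup leans outwards 25 degrees from vertical (the objective, with its play, 25 to 29), so the nose points up and away from the turning axis. Cup: 41 mm outside diameter, 35 mm inside, 18 mm deep; 52 mm of the objective stands out of it.
- pocket_red (a point): Where the centre of the red objective lies while it sits in its cup; turns with the carousel, 100 mm from the turning axis, 87 mm above the table. The cup leans outwards 25 degrees from vertical (the objective, with its play, 25 to 29), so the nose points up and away from the turning axis. Cup: 41 mm outside diameter, 35 mm inside, 18 mm deep; 52 mm of the objective stands out of it.
- pocket_green (a point): Where the centre of the green objective lies while it sits in its cup; turns with the carousel, 100 mm from the turning axis, 87 mm above the table. The cup leans outwards 25 degrees from vertical (the objective, with its play, 25 to 29), so the nose points up and away from the turning axis. Cup: 41 mm outside diameter, 35 mm inside, 18 mm deep; 52 mm of the objective stands out of it.
- pocket_blue (a point): Where the centre of the blue objective lies while it sits in its cup; turns with the carousel, 100 mm from the turning axis, 87 mm above the table. The cup leans outwards 25 degrees from vertical (the objective, with its play, 25 to 29), so the nose points up and away from the turning axis. Cup: 41 mm outside diameter, 35 mm inside, 18 mm deep; 52 mm of the objective stands out of it.
- tray: Shallow fixed blue tray, 150 x 150 mm outside, 18 mm high, walls 5 mm, floor 5 mm thick (black lining). Origin: centre of its underside, on the table; z up, x and y along its sides.
- oil_bottle: Bystander: small amber bottle, 32 mm in diameter, 65 mm high. Origin: centre of its underside.
- mouse: Bystander: black computer mouse, 105 x 58 x 33 mm. Origin: centre of its underside.
- slide_box: Bystander: flat green slide box, 85 x 170 x 32 mm. Origin: centre of its underside.
There are look-alikes about, which are no part of the job. Leave any pink or turquoise look-alike of the part that bears green_center alone. Leave any turquoise look-alike of the part that bears blue_center alone.

How it is judged:
By the outcome, as a careful person would: the job done as asked, in the order asked, and still so for the second after the job is handed in, with the robot touching nothing.
It also fails if it takes over 51 s, if anything falls off the work surface, if the arm or the gripper's body presses on something with over 40 N, if the wrist force passes 120 N, or if a joint passes its speed limit or range.

ROBOT

A 6-joint arm with a two-finger parallel gripper is mounted at the origin on the work surface. World frame = base frame: x ahead of the robot, y to its left, z up, the work surface at z = 0. Lengths are in m, angles in rad, forces in N, time in s.
With the tool pointing down it reaches from about 0.3 to 0.75 m from the base axis. Payload 8.5 kg.
Tool frame: the origin (TCP) lies midway between the tips of the shut fingers; the grasp point (between the pads) lies manip.hold_point_z behind it (manip.hold_point_z is the distance from the TCP to the grasp point, in m); z points along the fingers, y is the direction in which the jaws open and shut (so a half turn about z gives the same grasp; the last joint's range is limited). The gripper opens to 88 mm and grips with 3 to 60 N. Pads are 18 mm wide; open, the fingers measure 123 mm over their backs; the gripper's body (75 mm by 187 mm) begins 45 mm behind the grasp point.
Start: joints at [-1.453, 0.381, 1.297, -0, 1.464, -0.215], TCP at [0.18, -0.52, 0.239] pointing down, gripper open.
Joint ranges: [-3.11, 3.11], [-0.89, 2.33], [0.22, 2.48], [-1.42, 4.56], [0.17, 2.85], [-2.88, 2.88]. Speed limits (rad/s): [2.39, 2.39, 3.14, 3.14, 3.14, 3.14].

INTERFACE

Orientations are given as a unit quaternion [w, x, y, z].
In Python, from workcell import manip gives the robot as it stands.
- The arm moves only by the tool move_arm, never from a script. Its argument "plan" is a list of rows, each a list of 7 numbers: the shift along the tool's x, y, z in mm, then the turn, a rotation vector about the tool's x, y, z in degrees, then the opening, from 0 (shut) to 1 (fully open). A call has 1 to 12 rows; each row shifts and turns the commanded pose from where the row before left it, along the tool's axes as they then stand; what a row does not reach is not made up. A row lasts 1/12 s, in which the tool goes at most 41.7 mm and 7.16 degrees, less where a joint would pass 70% of its speed; a pose out of reach is approached as far as the arm can. A call with a gripper value outside its range is refused whole. The fingers move at their own pace and stop on an object; "force" is the grip in N (left out, the last holds). Time passes only in rows, so rows that do not move let the fingers close. It gives the time, the measured TCP pose, the force and the opening at its end, in the units of the state.
- manip.read_state(): the state, without advancing time (a new reading comes with each control period).
- manip.get_image(name): name is "scene" or "top"; returns a dict with "pixels" (480x640x3 uint8, red, green, blue), "range_z" (480x640 float32, m along the optical axis (not along the pixel's ray), 0 where there is no reading), "camera_matrix" (3x3 intrinsics, pixels), "extrinsics" (4x4, takes a point from world to camera coordinates). Camera axes: x right, y up, looking along -z (the intrinsics and any distortion apply to the point x, -y, -z); pixel columns grow to the right and rows downward; lengths in m; the calibration is good to about 2 mm. A picture is of the moment at which its call begins.
- manip.job_done(): hands the job in, once; it reports no verdict.
The state is a dict: "clock": time; "joint_positions": joint angles; "dq": joint speeds; "tau": joint torques, N m; "position": TCP position; "ee_rot": TCP orientation; "ft_force": force on the tool from outside, world axes, zero at the start; "torque": the same for the moment, N m; "gripper_width": opening from 0.0 (shut) to 1.0 (fully open).
Only numpy, scipy, OpenCV 4.12 (cv2) and the standard library are available. Lean on these libraries where they do the work, as an engineer would, in place of code of your own. Each camera call takes 0.05 s, during which the arm holds its last target.

## Working session

There is one attempt and no reset: what is moved stays moved. The work goes in short steps, Python scripts to look and compute and a tool call to move; the robot and the scene stay as the last step left them, time stands still between calls to the robot, and variables do not carry over. Pictures are saved under pics/ and viewed, and the job is handed in when it is done.

Besides the shell and the picture viewer there is one more tool, called as a command line: name --pt "numbers of a row" for each row, then --argument value for the rest. move_arm: Moves the arm, as the interface text tells. Its arguments: {"type":"object","properties":{"plan":{"type":"array","items":{"type":"array","items":{"type":"number"}}},"force":{"type":"number"}},"required":["plan"]}

```bash
mkdir -p pics; ls; python3 - <<'E'
from workcell import manip
import cv2,numpy as np
print(manip.hold_point_z)
s=manip.read_state();print({k:np.round(v,3) for k,v in s.items()})
for n in("scene","top"):
    d=manip.get_image(n);cv2.imwrite(f"pics/{n}0.png",d["pixels"][:,:,::-1]);np.savez(f"{n}0.npz",**d)
    print(d["camera_matrix"],d["extrinsics"],[k for k in d])
E
```

```text
pics
0.0187
{'clock': np.float64(0.0), 'joint_positions': array([-1.453,  0.381,  1.298, -0.   ,  1.464, -0.215]), 'dq': array([ 0.   ,  0.001, -0.002,  0.   , -0.002,  0.001]), 'tau': array([-0.0000e+00, -4.3792e+01, -2.2456e+01,  7.1000e-02,  3.5000e-02,
       -0.0000e+00]), 'position': array([ 0.18 , -0.52 ,  0.238]), 'ee_rot': array([-0.001,  0.986,  0.166,  0.   ]), 'ft_force': array([ 0.234,  0.305, -0.281]), 'torque': array([-0.017,  0.003,  0.038]), 'gripper_width': np.float64(1.001)}
[[448.65430741   0.         311.44632962]
 [  0.         448.65430741 237.391631  ]
 [  0.           0.           1.        ]] [[-0.45103562  0.89249319 -0.0047726   0.19668194]
 [-0.49256077 -0.24445698  0.83523929  0.17853004]
 [ 0.74427868  0.37907346  0.54986594 -1.43584963]
 [ 0.          0.          0.          1.        ]] ['pixels', 'range_z', 'camera_matrix', 'extrinsics']
[[437.43301915   0.         323.00484713]
 [  0.         437.43301915 241.66915762]
 [  0.           0.           1.        ]] [[-0.0091543  -0.99961622 -0.02614599  0.05803024]
 [ 0.98550034 -0.01344905  0.16913959 -0.57337558]
 [-0.16942632 -0.02421853  0.98524524 -0.84478786]
 [ 0.          0.          0.          1.        ]] ['pixels', 'range_z', 'camera_matrix', 'extrinsics']
```

View pics/scene0.png

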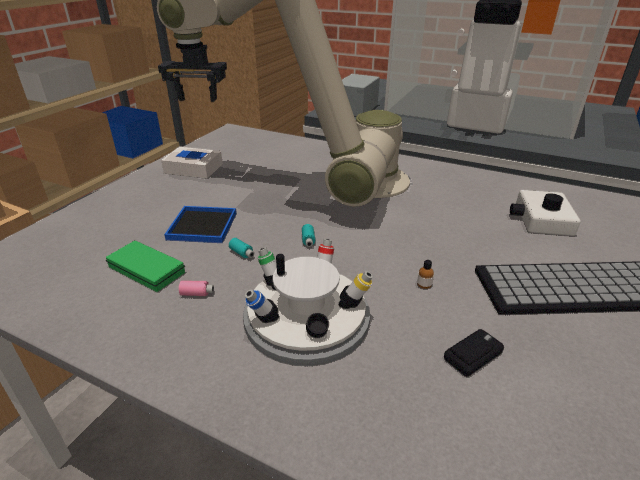

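View pics/top0.png

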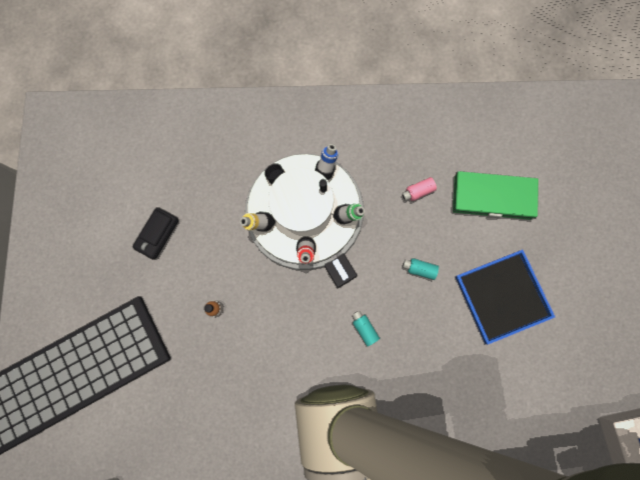

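The scene picture shows the yellow objective at (361,284), and the knob at (281,264). In the top picture yellow is at (251,221), the knob at (323,186), the white pointer at (342,268) and the tray at (505,297). Look-alikes lie on the table: pink at (420,190) and turquoise at (422,268) and (366,330). Next I'll measure and enlarge.

```bash
cat > h.py <<'E'
import numpy as np,cv2
def world(d,u,v,z=None):
    K=d["camera_matrix"];E=d["extrinsics"];R=E[:3,:3];t=E[:3,3]
    ray=np.array([(u-K[0,2])/K[0,0],-(v-K[1,2])/K[1,1],-1.])
    o=-R.T@t;w=R.T@ray
    if z is None: s=float(d["range_z"][int(round(v)),int(round(u))])
    else: s=(z-o[2])/w[2]
    return o+s*w
def proj(d,p):
    K=d["camera_matrix"];E=d["extrinsics"];c=E[:3,:3]@np.asarray(p,float)+E[:3,3]
    return np.array([K[0,2]-K[0,0]*c[0]/c[2],K[1,2]+K[1,1]*c[1]/c[2]])
def crop(d,x0,y0,w,h,s,name):
    c=d["pixels"][y0:y0+h,x0:x0+w,::-1]
    cv2.imwrite(name,cv2.resize(c,None,fx=s,fy=s,interpolation=cv2.INTER_CUBIC))
E
python3 - <<'E'
from h import *
d=dict(np.load("top0.npz"));crop(d,235,140,130,150,4,"pics/c1.png")
crop(d,440,240,130,110,5,"pics/c3.png")
s=dict(np.load("scene0.npz"));crop(s,235,225,145,135,5,"pics/c2.png")
E
```

```text
(no output)
```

View pics/c1.png

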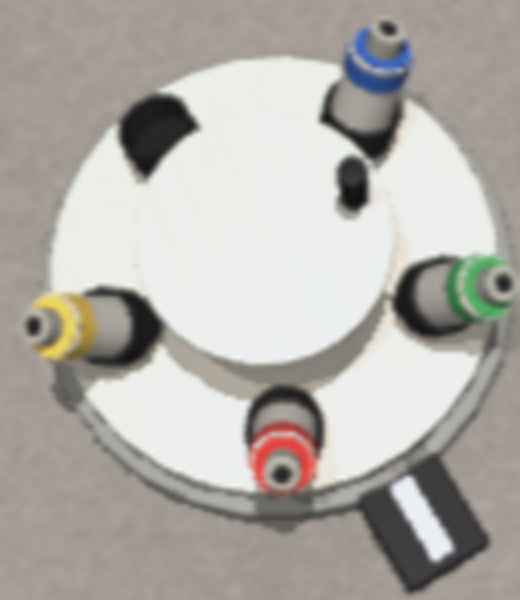

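View pics/c2.png

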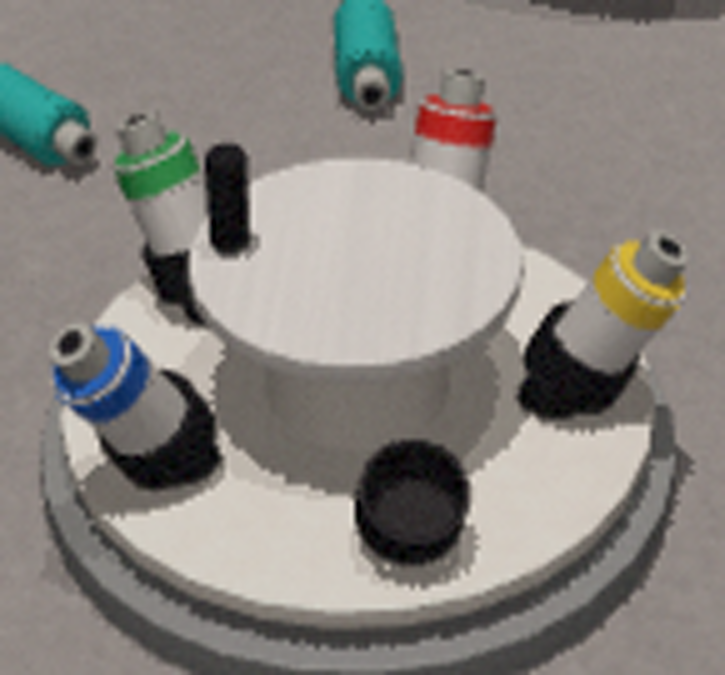

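View pics/c3.png

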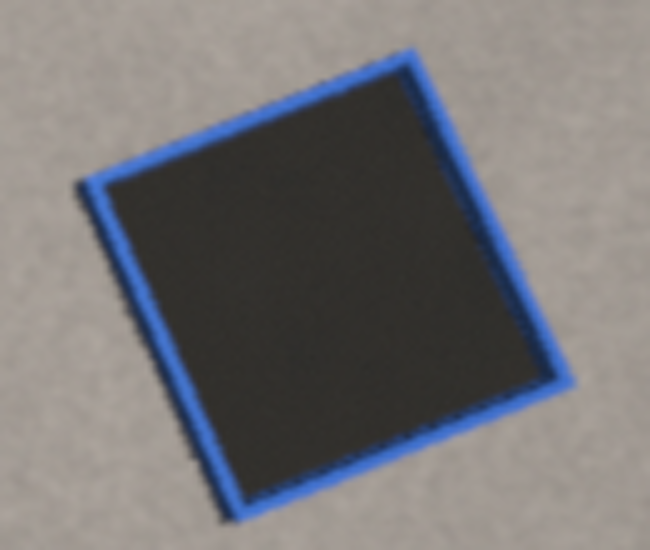

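```bash
python3 - <<'E'
from h import *
from scipy.optimize import least_squares
d=dict(np.load("top0.npz"))
P=lambda x,y:(235+(x+.5)/4-.5,140+(y+.5)/4-.5)
tips=dict(y=(36,326),r=(281,472),g=(502,284),b=(388,31))
W={k:world(d,*P(*v),0.1185) for k,v in tips.items()}
off=dict(y=0,r=72,g=144,b=216)
def f(p):
    return np.concatenate([W[k][:2]-p[:2]-p[3]*np.array([np.cos(p[2]+np.radians(off[k])),np.sin(p[2]+np.radians(off[k]))]) for k in W])
r=least_squares(f,[.62,.1,1.5,.116]);print("tips",r.x,np.degrees(r.x[2]),np.round(f(r.x)*1e3,1))
c=r.x[:2]
# depth pts in disc/cap
uv=np.argwhere(d["range_z"][140:290,235:365]>0)
Q=np.array([world(d,u+235,v+140) for v,u in uv])
cap=Q[abs(Q[:,2]-.108)<.003];print("cap n",len(cap),cap[:,2].mean(),(cap.max(0)+cap.min(0))/2,cap.max(0)-cap.min(0))
print("capfit",cv2.minEnclosingCircle(cap[:,:2].astype(np.float32)))
kn=Q[(Q[:,2]>.135)];kn=kn[np.hypot(*(kn[:,:2]-c).T)<.07];print("knob depth",len(kn),kn.mean(0))
k=world(d,*P(353,163),.153);print("knob",k, np.degrees(np.arctan2(*(k[:2]-c)[::-1])),np.hypot(*(k[:2]-c)))
for p in((403,478),(445,560)):
    print("ptr",world(d,*P(*p)),world(d,*P(*p),.02))
a,b=[world(d,*P(*p),.02)[:2] for p in((403,478),(445,560))]
for q in(a,b): print(np.degrees(np.arctan2(*(q-c)[::-1])),np.hypot(*(q-c)))
T=lambda x,y:(440+(x+.5)/5-.5,240+(y+.5)/5-.5)
t=[world(d,*T(*p),.018) for p in((412,50),(85,182),(236,518),(573,382))];print("tray",np.round(t,4),np.mean(t,0))
s=dict(np.load("scene0.npz"))
S=lambda x,y:(235+(x+.5)/5-.5,225+(y+.5)/5-.5)
# scene check
print("scene cap/knob: knob pred",proj(s,[*k[:2],.153]),"seen",S(228,150))
print("yellow tip pred",proj(s,[*W['y'][:2],.1185]),"seen",S(668,245))
for n,x in(("bottle",(213,309)),("mouse",(156,234)),("tq1",(422,269)),("tq2",(367,330)),("pink",(420,190)),("box",(496,195))): print(n,world(d,*x))
E
```

```text
tips [0.64897044 0.09273392 1.9613555  0.11732309] 112.37739230168089 [-0.3 -0.2  0.3  0.3 -0.2 -0.1  0.2  0. ]
cap n 3349 0.1076615415589389 [0.64393054 0.08951504 0.10799643] [0.22159049 0.22360519 0.00599168]
capfit ((0.6484659314155579, 0.09038347005844116), 0.11669303476810455)
knob depth 74 [0.66603041 0.04761818 0.14973758]
knob [0.67122715 0.04814389 0.153     ] -63.47433068405348 0.04983604771247979
ptr [0.54174854 0.0266098  0.01879631] [0.54159111 0.02661406 0.02      ]
ptr [0.4984138  0.00537155 0.01937287] [0.49836154 0.00538839 0.02      ]
-148.37691474910227 0.1261037502143744
-149.8884399873917 0.17410422777869627
tray [[ 0.557  -0.3628  0.018 ]
 [ 0.5034 -0.2241  0.018 ]
 [ 0.3671 -0.2764  0.018 ]
 [ 0.4199 -0.4158  0.018 ]] [ 0.46185557 -0.31979596  0.018     ]
scene cap/knob: knob pred [277.10547707 256.79694131] seen (280.2, 254.6)
yellow tip pred [366.2012374 274.1155617] seen (368.2, 273.6)
bottle [0.43988971 0.27131642 0.05706755]
mouse [0.59857932 0.40542217 0.03051901]
tq1 [ 0.51776126 -0.15139093  0.02836358]
tq2 [ 0.39567662 -0.03481337  0.03310221]
pink [ 0.68585389 -0.15487025  0.02960111]
box [ 0.67153579 -0.31262726  0.03220521]
```

```bash
python3 - <<'E'
from h import *
d=dict(np.load("top0.npz"));s=dict(np.load("scene0.npz"))
crop(d,310,165,40,40,15,"pics/k1.png");crop(d,320,245,45,50,12,"pics/p1.png")
crop(s,240,235,60,60,10,"pics/k2.png")
c=np.array([.649,.0927])
for z,R in((.108,.064),(.04,.118),(.02,.128)):
    pass
for nm,im in(("top",d),("scene",s)):
    o=im["pixels"][:,:,::-1].copy();o=cv2.resize(o,None,fx=4,fy=4,interpolation=cv2.INTER_CUBIC)
    for z,R,col in((.108,.064,(0,0,255)),(.04,.118,(0,200,0)),(.02,.128,(255,0,0))):
        pts=[(proj(im,[c[0]+R*np.cos(a),c[1]+R*np.sin(a),z])+.5)*4-.5 for a in np.linspace(0,6.283,120)]
        cv2.polylines(o,[np.round(pts).astype(int)],True,col,1)
    x,y=proj(im,[*c,.06]).astype(int)*4
    cv2.imwrite(f"pics/o_{nm}.png",o[y-300:y+300,x-330:x+330])
E
```

```text
(no output)
```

View pics/o_top.png

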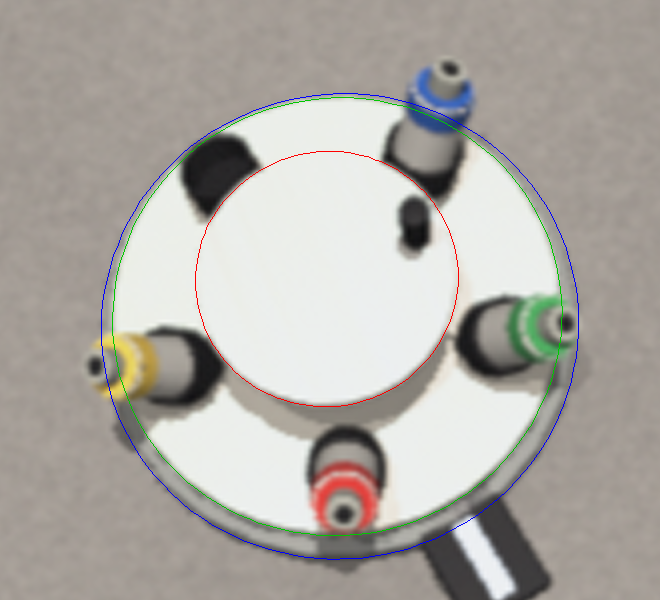

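View pics/o_scene.png

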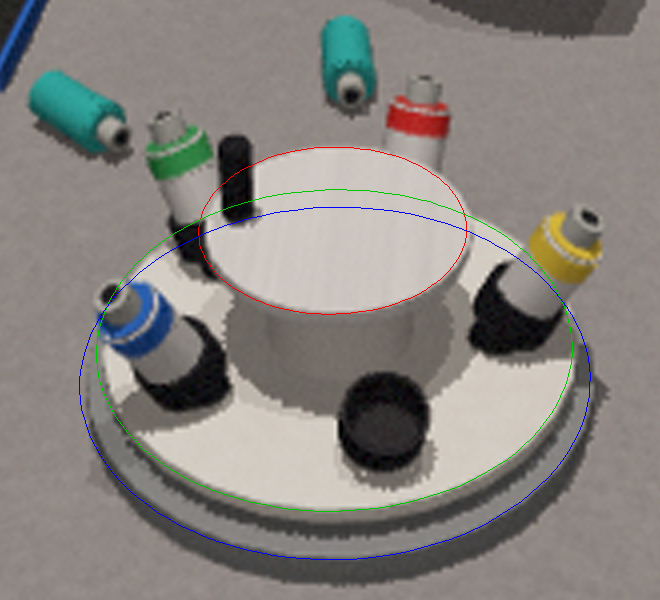

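View pics/k1.png

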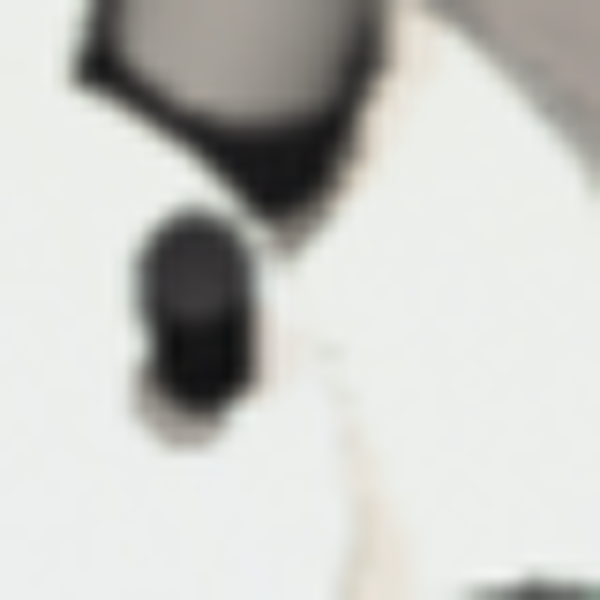

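View pics/p1.png

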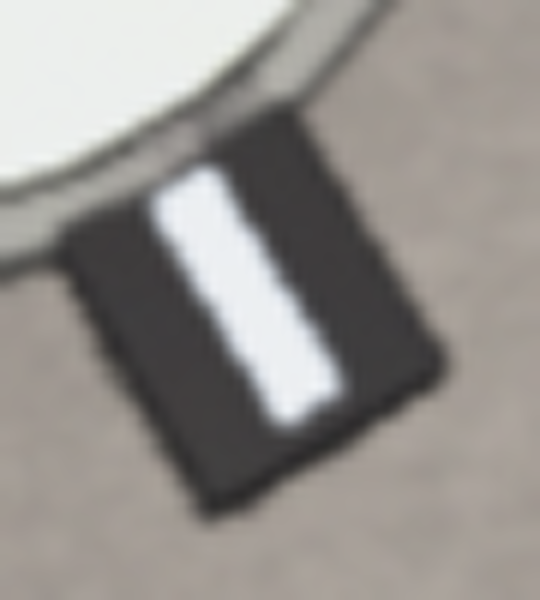

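```bash
cat > g.py <<'E'
import sys
from h import *
from scipy.spatial.transform import Rotation as R
def st():
    from workcell import manip
    s=manip.read_state();q=s["ee_rot"]
    return s,np.array(s["position"]),R.from_quat(np.r_[q[1:],q[0]])
def down(yaw): # deg
    y=np.radians(yaw);return R.from_matrix(np.array([[np.cos(y),np.sin(y),0],[np.sin(y),-np.cos(y),0],[0,0,-1]]))
def need(p,r,p1,r1=None):
    r1=r1 or r
    return np.round(r.inv().apply(np.asarray(p1)-p)*1e3,1),np.round((r.inv()*r1).as_rotvec(degrees=True),2)
E
python3 - <<'E'
from g import *
s,p,r=st();print(p,r.as_matrix().round(3),s["clock"])
print(need(p,r,p,down(-19)))
print(need(p,down(-19),[.668,.0484,.235]))
E
```

```text
[ 0.17962811 -0.51959423  0.2382272 ] [[ 0.945  0.327 -0.   ]
 [ 0.327 -0.945  0.001]
 [ 0.    -0.001 -1.   ]] 0.1
(array([0., 0., 0.]), array([-7.000e-02,  1.000e-02,  3.807e+01]))
(array([ 276.8, -696. ,    3.2]), array([0., 0., 0.]))
```

Things that could be mistaken for the goal (top picture):
- Yellow objective at (244,221). Its band is clearly yellow in the crop, so it is the one.
- Red at (305,258), green at (360,211) and blue at (332,148), all in their cups.
- Pink at (420,190) and turquoise at (422,268) and (366,330), all loose on the table.

The only black upright cylinder on the cap is the knob, at (322.6,182.4). It is distinct from the empty cup at (274,173).

move_arm --pt "0 0 0 0 0 6.35 0.4" --pt "0 0 0 0 0 6.35 0.4" --pt "0 0 0 0 0 6.35 0.4" --pt "0 0 0 0 0 6.35 0.4" --pt "0 0 0 0 0 6.35 0.4" --pt "0 0 0 0 0 6.35 0.4" --pt "11.5 -29 0 0 0 0 0.4" --pt "11.5 -29 0 0 0 0 0.4" --pt "11.5 -29 0 0 0 0 0.4" --pt "11.5 -29 0 0 0 0 0.4" --pt "11.5 -29 0 0 0 0 0.4" --pt "11.5 -29 0 0 0 0 0.4" --force 12

```text
clock: 1.1
position: [0.3023, -0.3764, 0.2385]
ee_rot: [-0.0, 0.986, -0.165, -0.0]
ft_force: [0.4, -0.7, 0.1]
gripper_width: 0.398
```

move_arm --pt "11.5 -29 0 0 0 0 0.4" --pt "11.5 -29 0 0 0 0 0.4" --pt "11.5 -29 0 0 0 0 0.4" --pt "11.5 -29 0 0 0 0 0.4" --pt "11.5 -29 0 0 0 0 0.4" --pt "11.5 -29 0 0 0 0 0.4" --pt "11.5 -29 0 0 0 0 0.4" --pt "11.5 -29 0 0 0 0 0.4" --pt "11.5 -29 0 0 0 0 0.4" --pt "11.5 -29 0 0 0 0 0.4" --pt "11.5 -29 0 0 0 0 0.4" --pt "11.5 -29 0 0 0 0 0.4"

```text
clock: 2.1
position: [0.5463, -0.0924, 0.2385]
ee_rot: [-0.0, 0.986, -0.165, -0.0]
ft_force: [0.3, -0.5, -0.1]
gripper_width: 0.398
```

move_arm --pt "11.5 -29 0 0 0 0 0.4" --pt "11.5 -29 0 0 0 0 0.4" --pt "11.5 -29 0 0 0 0 0.4" --pt "11.5 -29 0 0 0 0 0.4" --pt "11.5 -29 0 0 0 0 0.4" --pt "11.5 -29 0 0 0 0 0.4" --pt "0 0 0 0 0 0 0.4" --pt "0 0 0 0 0 0 0.4"

```text
clock: 2.77
position: [0.6678, 0.0493, 0.2376]
ee_rot: [0.0, 0.986, -0.164, -0.001]
ft_force: [0.1, -0.9, -0.4]
gripper_width: 0.402
```

```bash
python3 - <<'E'
from g import *
s,p,r=st();print(p,r.as_matrix().round(3),s["clock"],s["gripper_width"])
print(need(p,r,[.668,.0484,.122],down(-19)))
E
```

```text
[0.66779898 0.04928123 0.23757164] [[ 0.946 -0.324 -0.002]
 [-0.324 -0.946  0.   ]
 [-0.002  0.    -1.   ]] 2.7667 0.40168038610577206
(array([  0.7,   0.7, 115.6]), array([0.03, 0.09, 0.08]))
```

move_arm --pt "0.7 0.7 20 0 0 0 0.4" --pt "0 0 20 0 0 0 0.4" --pt "0 0 20 0 0 0 0.4" --pt "0 0 15 0 0 0 0.4" --pt "0 0 15 0 0 0 0.4" --pt "0 0 13 0 0 0 0.4" --pt "0 0 12 0 0 0 0.4" --pt "0 0 0 0 0 0 0.4" --pt "0 0 0 0 0 0 0.4"

```text
clock: 3.52
position: [0.6675, 0.0464, 0.1237]
ee_rot: [0.0, 0.986, -0.166, -0.001]
ft_force: [-0.3, 1.2, -0.2]
gripper_width: 0.4
```

```bash
python3 - <<'E'
from g import *
from workcell import manip
d=manip.get_image("scene");crop(d,215,190,160,150,5,"pics/a1.png")
E
```

```text
(no output)
```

View pics/a1.png

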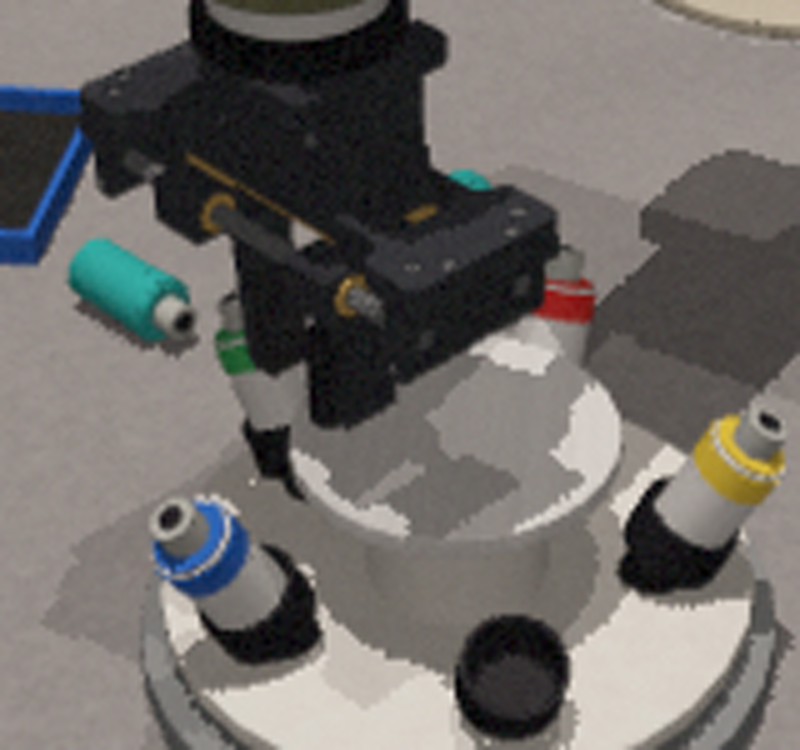

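The jaws straddle the knob, which is hidden between them near (310,330) in the crop. They touch nothing else, so I'll close.

move_arm --pt "0 0 0 0 0 0 0.1" --pt "0 0 0 0 0 0 0.1" --pt "0 0 0 0 0 0 0.1" --pt "0 0 0 0 0 0 0.1" --pt "0 0 0 0 0 0 0.1" --pt "0 0 0 0 0 0 0.1" --force 10

```text
clock: 4.07
position: [0.6678, 0.0483, 0.1246]
ee_rot: [-0.001, 0.986, -0.165, 0.0]
ft_force: [-1.9, 4.9, 3.9]
gripper_width: 0.178
```

```bash
python3 - <<'E'
from g import *
s,p,r=st();print(p,s["gripper_width"],s["ft_force"])
c=np.array([.649,.0927]);a0=np.degrees(np.arctan2(*(p[:2]-c)[::-1]));print(a0,np.hypot(*(p[:2]-c)))
a0=-67.3;rr=.048
N=20;A=np.radians(np.linspace(a0,a0+97.6,N+1));q=np.c_[c[0]+rr*np.cos(A),c[1]+rr*np.sin(A),0*A]
print(down(-19).inv().apply(np.diff(q,axis=0)*1e3).round(1).tolist())
E
```

```text
[0.66781831 0.04833435 0.12462738] 0.17773392720542908 [-1.89182001  4.94430199  3.88106617]
-67.01508804956646 0.04819169434492751
[[2.9, -2.8, 0.0], [2.7, -3.1, 0.0], [2.4, -3.3, 0.0], [2.1, -3.5, 0.0], [1.8, -3.7, 0.0], [1.5, -3.8, 0.0], [1.2, -3.9, 0.0], [0.8, -4.0, 0.0], [0.5, -4.1, 0.0], [0.1, -4.1, 0.0], [-0.2, -4.1, 0.0], [-0.6, -4.0, 0.0], [-0.9, -4.0, 0.0], [-1.2, -3.9, 0.0], [-1.6, -3.8, 0.0], [-1.9, -3.6, 0.0], [-2.2, -3.5, 0.0], [-2.5, -3.3, 0.0], [-2.7, -3.0, 0.0], [-3.0, -2.8, 0.0]]
```

move_arm --pt "2.9 -2.8 0 0 0 0 0.1" --pt "2.7 -3.1 0 0 0 0 0.1" --pt "2.4 -3.3 0 0 0 0 0.1" --pt "2.1 -3.5 0 0 0 0 0.1" --pt "1.8 -3.7 0 0 0 0 0.1" --pt "1.5 -3.8 0 0 0 0 0.1" --pt "1.2 -3.9 0 0 0 0 0.1" --pt "0.8 -4.0 0 0 0 0 0.1" --pt "0.5 -4.1 0 0 0 0 0.1" --pt "0.1 -4.1 0 0 0 0 0.1"

```text
clock: 4.9
position: [0.6963, 0.0757, 0.1247]
ee_rot: [0.0, 0.986, -0.166, 0.002]
ft_force: [3.7, -4.9, 5.8]
gripper_width: 0.176
```

move_arm --pt "-0.2 -4.1 0 0 0 0 0.1" --pt "-0.6 -4.0 0 0 0 0 0.1" --pt "-0.9 -4.0 0 0 0 0 0.1" --pt "-1.2 -3.9 0 0 0 0 0.1" --pt "-1.6 -3.8 0 0 0 0 0.1" --pt "-1.9 -3.6 0 0 0 0 0.1" --pt "-2.2 -3.5 0 0 0 0 0.1" --pt "-2.5 -3.3 0 0 0 0 0.1" --pt "-2.7 -3.0 0 0 0 0 0.1" --pt "-3.0 -2.8 0 0 0 0 0.1" --pt "0 0 0 0 0 0 0.1" --pt "0 0 0 0 0 0 0.1"

```text
clock: 5.9
position: [0.693, 0.1181, 0.1247]
ee_rot: [-0.002, 0.986, -0.165, 0.003]
ft_force: [9.7, 6.9, 2.5]
gripper_width: 0.175
```

```bash
python3 - <<'E'
from g import *
from workcell import manip
s,p,r=st();print(p,s["gripper_width"],s["ft_force"],s["clock"])
c=np.array([.649,.0927]);print(np.degrees(np.arctan2(*(p[:2]-c)[::-1])),np.hypot(*(p[:2]-c)))
d=manip.get_image("top");np.savez("top1.npz",**d);crop(d,235,140,150,150,4,"pics/t1.png")
d=manip.get_image("scene");np.savez("scene1.npz",**d);crop(d,225,200,160,150,5,"pics/s1.png")
E
```

```text
[0.69295841 0.11806953 0.12466354] 0.1749621857830333 [9.74539675 6.88830356 2.49149758] 5.9
29.99034393324017 0.05075386678557775
```

View pics/t1.png

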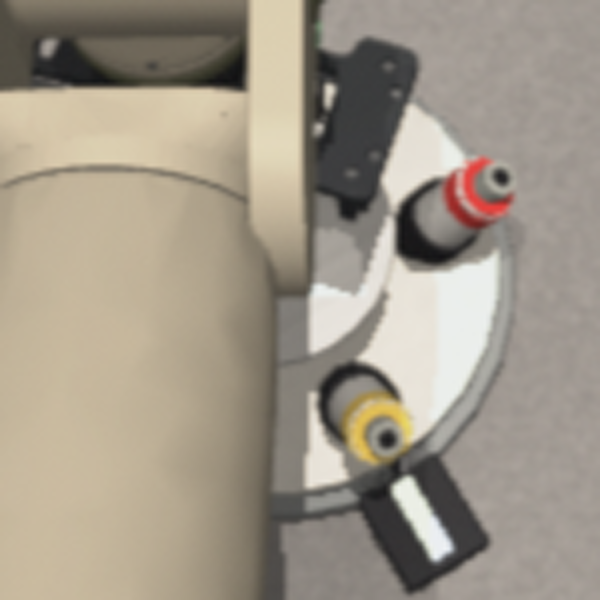

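View pics/s1.png

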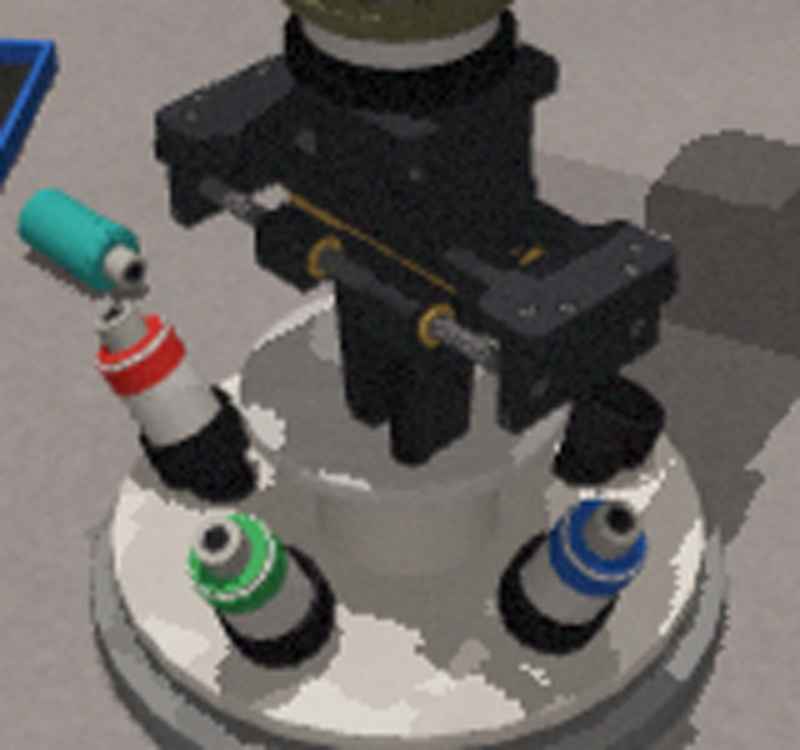

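```bash
python3 - <<'E'
from g import *
d=dict(np.load("top1.npz"))
P=lambda x,y:(235+(x+.5)/4-.5,140+(y+.5)/4-.5)
c=np.array([.649,.0927])
for n,t in(("y",(387,438)),("r",(500,178))):
    w=world(d,*P(*t),.1185)[:2]-c;print(n,w,np.degrees(np.arctan2(w[1],w[0])),np.hypot(*w))
# pointer white pixels
px=d["pixels"][255:285,325:355].astype(int);v,u=np.nonzero(px.min(2)>190);u=u+325;v=v+255
ok=(v>257+0)&(u>331);u,v=u[ok],v[ok]
W=np.array([world(d,a,b,.02)[:2] for a,b in zip(u,v)]);m=W.mean(0);e=np.linalg.svd(W-m)[2][0];e*=-np.sign(e[0])
print(len(W),m,"dir",np.degrees(np.arctan2(e[1],e[0])),"bearing",np.degrees(np.arctan2(*(m-c)[::-1])))
E
```

```text
y [-0.10127039 -0.05849132] -149.99031118875743 0.11694839336675308
r [ 0.02452175 -0.11439934] -77.90160089405428 0.11699797452291835
111 [0.5198917  0.01678483] dir -149.92947262228182 bearing -149.5446394846648
```

The top picture shows the yellow nose at (331,249), bearing −150.0° from the axis. The pointer bears −149.5° to −149.9°, so they are aligned. I'll release the knob and rise.

move_arm --pt "0 0 0 0 0 0 0.4" --pt "0 0 0 0 0 0 0.4" --pt "0 0 0 0 0 0 0.4" --pt "0 0 0 0 0 0 0.4" --pt "0 0 -10 0 0 0 0.4" --pt "0 0 -20 0 0 0 0.4" --pt "0 0 -25 0 0 0 0.4" --pt "0 0 -25 0 0 0 0.4" --pt "0 0 -20 0 0 0 0.6" --pt "0 0 0 0 0 0 0.6"

```text
clock: 6.83
position: [0.6919, 0.1158, 0.2295]
ee_rot: [-0.001, 0.986, -0.165, 0.004]
ft_force: [-0.4, 0.8, 0.7]
gripper_width: 0.527
```

```bash
python3 - <<'E'
from g import *
s,p,r=st();print(p,s["gripper_width"],s["ft_force"],s["clock"])
c=np.array([.649,.0927])
a=np.radians(-150);t=np.radians(27)
u=np.array([np.cos(a),np.sin(a),0]);ax=np.sin(t)*u+np.array([0,0,np.cos(t)])
# jaws along tangential
tan=np.array([-np.sin(a),np.cos(a),0]) 
for sg in(1,-1):
    y=sg*tan;z=-ax;x=np.cross(y,z);R1=R.from_matrix(np.c_[x,y,z])
    print(sg,x.round(3),y.round(3),(r.inv()*R1).as_rotvec(degrees=True).round(2),R1.as_matrix().round(3).tolist())
    ctr=np.r_[c+.1*u[:2],.087]
    tcp=ctr+ax*(.006-.0187);pre=tcp+ax*.09
    print(" pre",pre,need(p,r,pre),"tcp",tcp)
E
```

```text
[0.69193093 0.1157942  0.22947495] 0.5271386801816159 [-0.44132929  0.78117581  0.66071181] 6.8333
1 [0.772 0.446 0.454] [ 0.5   -0.866  0.   ] [ 11.6   24.81 -48.07] [[0.772, 0.5, 0.393], [0.446, -0.866, 0.227], [0.454, 0.0, -0.891]]
 pre [0.53200563 0.02515327 0.1558748 ] (array([-122.2,  138.1,   72.2]), array([0., 0., 0.])) tcp [0.56739068 0.04558284 0.07568422]
-1 [-0.772 -0.446 -0.454] [-0.5    0.866 -0.   ] [ 30.13 -14.08 128.17] [[-0.772, -0.5, 0.393], [-0.446, 0.866, 0.227], [-0.454, 0.0, -0.891]]
 pre [0.53200563 0.02515327 0.1558748 ] (array([-122.2,  138.1,   72.2]), array([0., 0., 0.])) tcp [0.56739068 0.04558284 0.07568422]
```

move_arm --pt "-20 23 0 0 0 0 0.65" --pt "-20 23 0 0 0 0 0.65" --pt "-20 23 0 0 0 0 0.65" --pt "-20 23 0 0 0 0 0.65" --pt "-21 23 0 0 0 0 0.65" --pt "-21 23 0 0 0 0 0.65" --pt "0 0 0 1.29 2.76 -5.34 0.65" --pt "0 0 0 1.29 2.76 -5.34 0.65" --pt "0 0 0 1.29 2.76 -5.34 0.65" --pt "0 0 0 1.29 2.76 -5.34 0.65" --pt "0 0 0 1.29 2.76 -5.34 0.65"

```text
clock: 7.75
position: [0.53, 0.0253, 0.2235]
ee_rot: [-0.035, 0.989, 0.07, 0.128]
ft_force: [-0.1, -0.1, -0.1]
gripper_width: 0.652
```

move_arm --pt "0 0 0 1.29 2.76 -5.34 0.65" --pt "0 0 0 1.29 2.76 -5.34 0.65" --pt "0 0 0 1.29 2.76 -5.34 0.65" --pt "0 0 0 1.29 2.76 -5.34 0.65" --pt "0 0 0 0 0 0 0.65" --pt "0 0 0 0 0 0 0.65"

```text
clock: 8.25
position: [0.5301, 0.0247, 0.2234]
ee_rot: [-0.062, 0.941, 0.249, 0.221]
ft_force: [-0.0, 0.5, 0.4]
gripper_width: 0.647
```

```bash
cat > grasp.py <<'E'
from g import *
from workcell import manip
c=np.array([.649,.0927])
a=np.radians(-150);t=np.radians(27)
u=np.array([np.cos(a),np.sin(a),0]);ax=np.sin(t)*u+np.array([0,0,np.cos(t)])
y=np.array([-np.sin(a),np.cos(a),0]);z=-ax;x=np.cross(y,z);R1=R.from_matrix(np.c_[x,y,z])
ctr=np.r_[c+.1*u[:2],.087];tcp=ctr+ax*(.006-.0187);pre=tcp+ax*.09
E
python3 - <<'E'
from grasp import *
s,p,r=st();print(p,s["gripper_width"],s["ft_force"],s["clock"])
print(need(p,r,pre,R1))
d=manip.get_image("top");np.savez("top2.npz",**d);crop(d,235,140,150,150,4,"pics/t2.png")
d=manip.get_image("scene");crop(d,215,170,160,150,5,"pics/s2.png")
E
```

```text
[0.53005701 0.02472975 0.22336302] 0.6465635736321567 [-0.02040959  0.54205262  0.35671593] 8.25
(array([-28.4,   1. ,  61.2]), array([-0.2 ,  0.51, -0.41]))
```

View pics/t2.png

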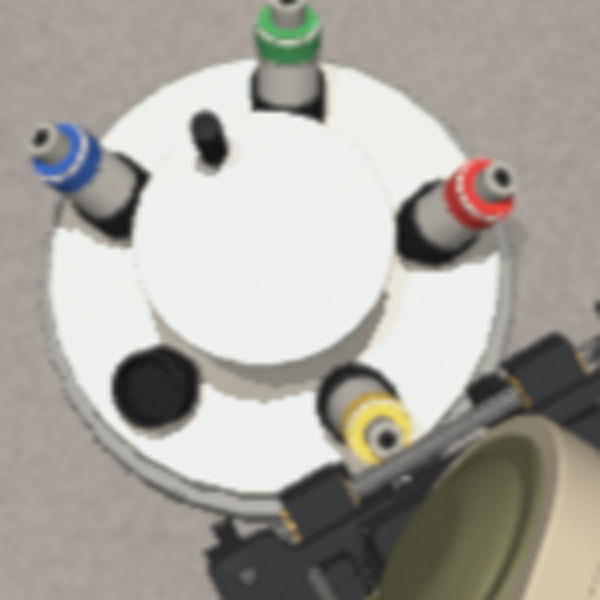

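View pics/s2.png

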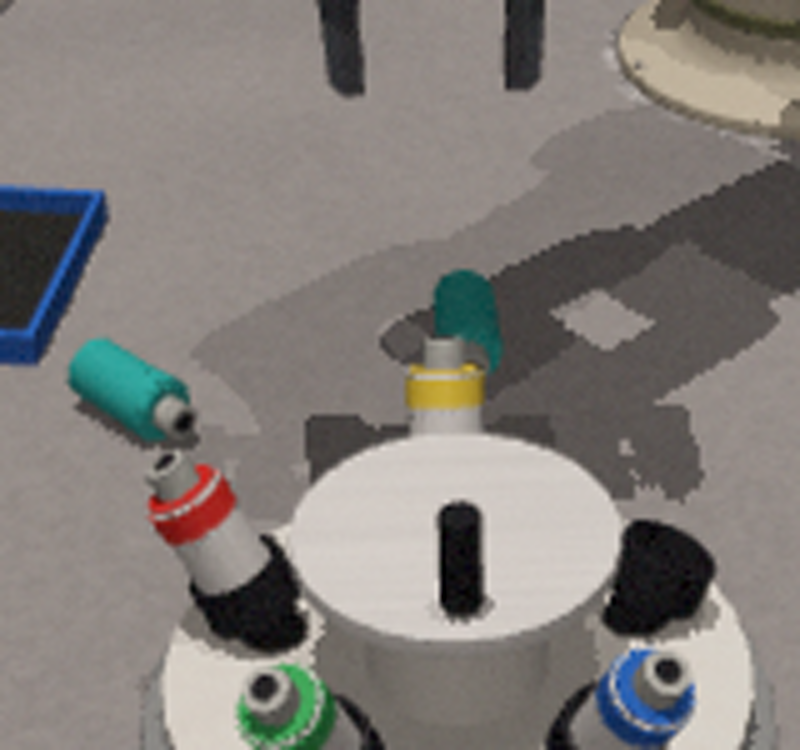

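The carousel held still, with the yellow nose at top pixel (331,249). The path in is clear.

move_arm --pt "-9.5 0.3 20 0 0.17 -0.2 0.65" --pt "-9.5 0.3 20 0 0.17 -0.2 0.65" --pt "-9.4 0.4 21.2 -0.2 0.17 0 0.65" --pt "0 0 0 0 0 0 0.65" --pt "0 0 15 0 0 0 0.65" --pt "0 0 15 0 0 0 0.65" --pt "0 0 15 0 0 0 0.65" --pt "0 0 0 0 0 0 0.65" --pt "0 0 0 0 0 0 0.65"

```text
clock: 9.1
position: [0.5508, 0.0362, 0.1169]
ee_rot: [-0.061, 0.938, 0.254, 0.226]
ft_force: [0.3, 0.4, 0.1]
gripper_width: 0.652
```

```bash
python3 - <<'E'
from grasp import *
s,p,r=st();print(p,s["gripper_width"],s["ft_force"],s["clock"])
print(need(p,r,tcp,R1))
d=manip.get_image("scene");crop(d,225,170,130,120,6,"pics/s3.png")
d=manip.get_image("top");crop(d,275,200,120,110,6,"pics/t3.png")
E
```

```text
[0.55084634 0.03621733 0.11689862] 0.652052482555273 [0.3248088  0.36465503 0.05802659] 9.1
(array([-1.9,  0.2, 45.3]), array([-0.06, -0.1 ,  0.27]))
```

View pics/s3.png

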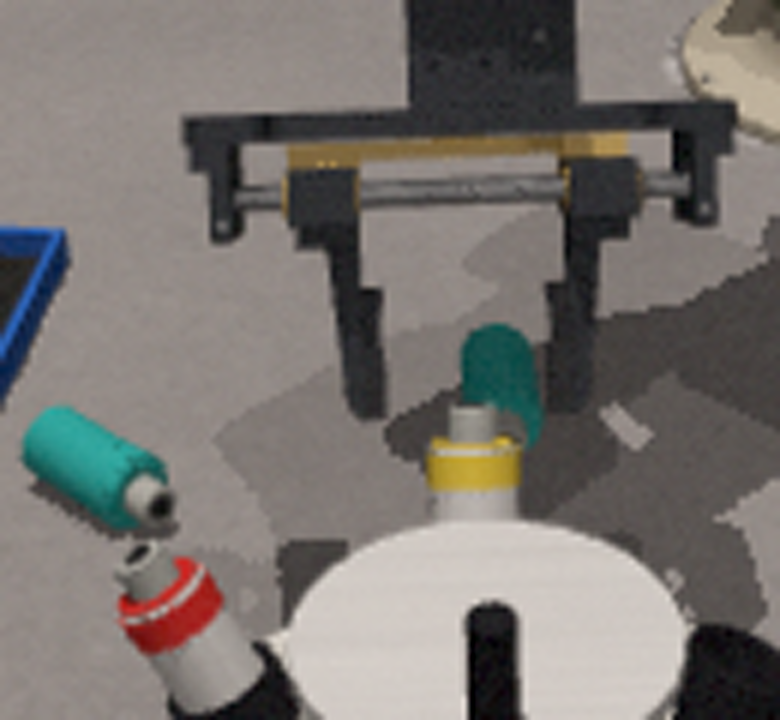

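View pics/t3.png

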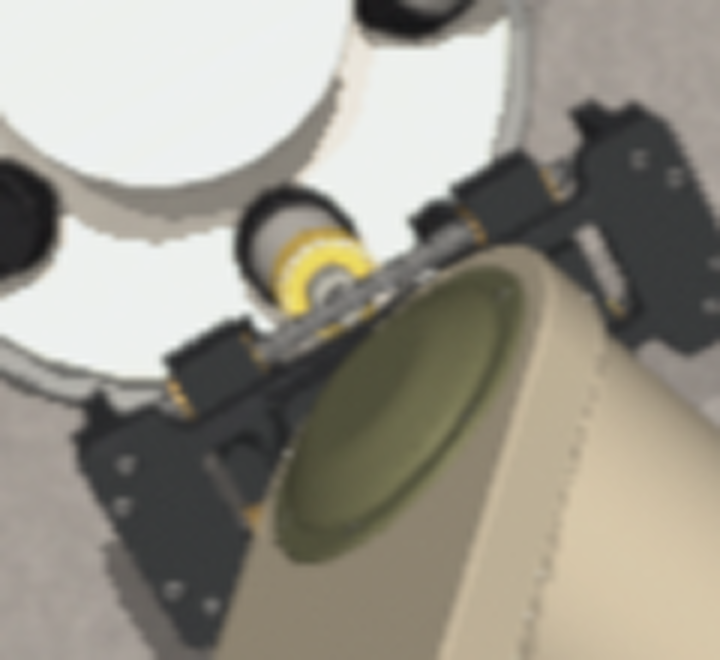

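The open jaws sit symmetrically about the yellow nose, which is at (330,248) in the top picture. I'll go down along its axis and close.

move_arm --pt "-1.8 0 12 0 0 0 0.65" --pt "0 0 12 0 0 0 0.65" --pt "0 0 11 0 0 0 0.65" --pt "0 0 10 0 0 0 0.65" --pt "0 0 0 0 0 0 0.65" --pt "0 0 0 0 0 0 0.65" --pt "0 0 0 0 0 0 0.25" --pt "0 0 0 0 0 0 0.25" --pt "0 0 0 0 0 0 0.25" --pt "0 0 0 0 0 0 0.25" --pt "0 0 0 0 0 0 0.25" --pt "0 0 0 0 0 0 0.25" --force 20

```text
clock: 10.2
position: [0.567, 0.0453, 0.0757]
ee_rot: [-0.06, 0.938, 0.254, 0.227]
ft_force: [-1.2, 0.4, 2.4]
gripper_width: 0.359
```

```bash
python3 - <<'E'
from grasp import *
s,p,r=st();print(p,s["gripper_width"]*88,s["ft_force"],s["clock"])
print(need(p,r,tcp,R1))
d=manip.get_image("scene");crop(d,225,170,130,120,6,"pics/s4.png")
E
```

```text
[0.5670126  0.04534033 0.07572891] 31.565356819789965 [-1.19496919  0.35706934  2.39873461] 10.2
(array([ 0.4, -0. ,  0.2]), array([-0.01, -0.14,  0.28]))
```

View pics/s4.png

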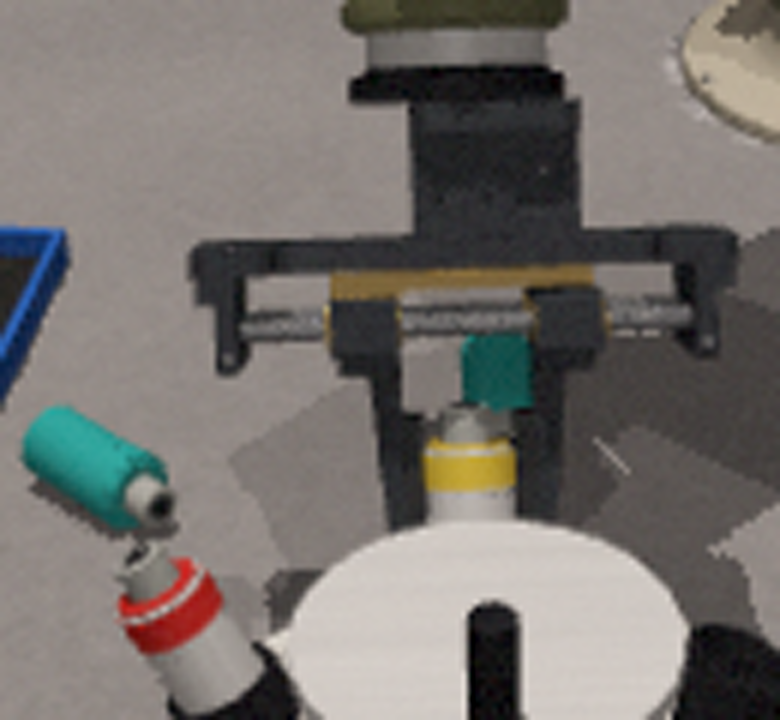

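The pads hold the barrel, with the opening at 31.6 mm. I'll draw it out along the axis.

move_arm --pt "0 0 -4 0 0 0 0.25" --pt "0 0 -6 0 0 0 0.25" --pt "0 0 -8 0 0 0 0.25" --pt "0 0 -10 0 0 0 0.25" --pt "0 0 -15 0 0 0 0.25" --pt "0 0 -20 0 0 0 0.25" --pt "0 0 -20 0 0 0 0.25" --pt "0 0 -20 0 0 0 0.25" --pt "0 0 0 0 0 0 0.25" --pt "0 0 0 0 0 0 0.25" --force 30

```text
clock: 11.08
position: [0.5261, 0.0215, 0.1678]
ee_rot: [-0.06, 0.938, 0.254, 0.227]
ft_force: [-0.1, 0.4, -2.8]
gripper_width: 0.352
```

```bash
python3 - <<'E'
from grasp import *
s,p,r=st();print(p,s["gripper_width"]*88,s["ft_force"],s["clock"])
# upright: rotate about tool y so that z -> down
zt=r.as_matrix()[:,2];xt=r.as_matrix()[:,0];print(np.degrees(np.arctan2(xt[1],xt[0])), zt)
yaw=30.
print(need(p,r,p,down(yaw)))
tr=np.array([.462,-.320,.15]);print(need(p,down(yaw),tr))
d=manip.get_image("scene");np.savez("scene5.npz",**d);crop(d,215,120,160,150,5,"pics/s5.png")
d=manip.get_image("top");np.savez("top5.npz",**d);crop(d,215,140,190,180,4,"pics/t5.png")
E
```

```text
[0.52610679 0.02148805 0.16782913] 30.98395604914939 [-0.06086941  0.39117772 -2.79959048] 11.0833
30.31646784212243 [ 0.39617115  0.2271411  -0.88963776]
(array([0., 0., 0.]), array([  0.14, -27.17,   0.26]))
(array([-226.3,  263.7,   17.8]), array([0., 0., 0.]))
```

View pics/s5.png

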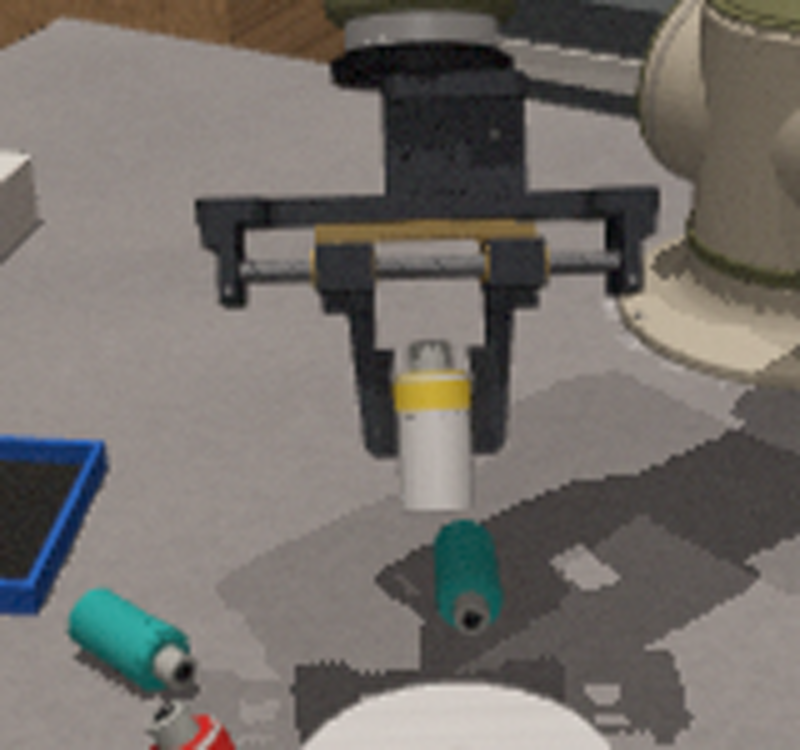

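View pics/t5.png

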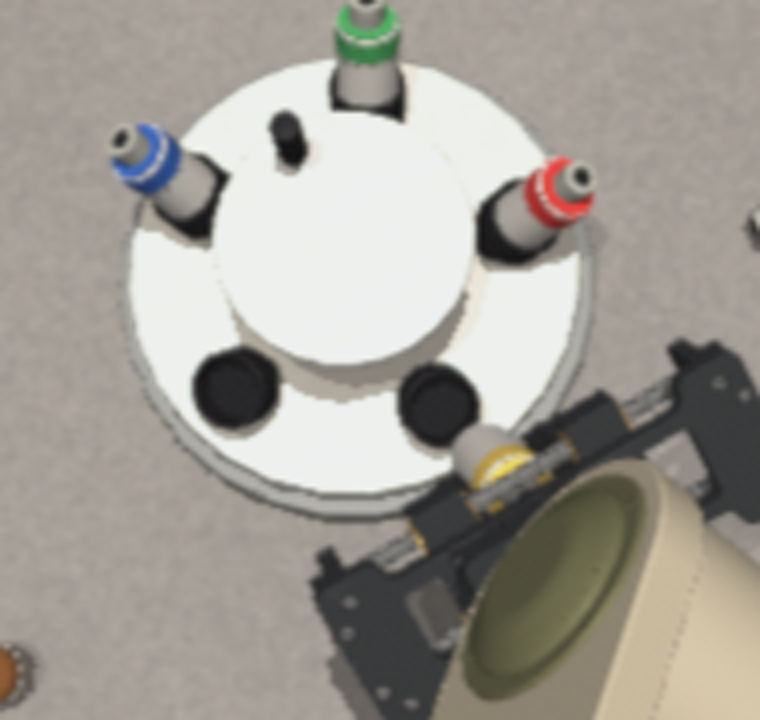

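The objective is out of its cup, and red, green and blue are still seated. I'll turn it upright and carry it to the tray.

move_arm --pt "0 0 0 0 -6.79 0.06 0.25" --pt "0 0 0 0 -6.79 0.06 0.25" --pt "0 0 0 0 -6.79 0.06 0.25" --pt "0 0 0 0 -6.79 0.06 0.25" --pt "-8 9.5 0 0 0 0 0.25" --pt "-16 19 0 0 0 0 0.25" --pt "-16 19 0 0 0 0 0.25" --pt "-16 19 0 0 0 0 0.25" --pt "-16 19 0 0 0 0 0.25" --pt "-16 19 0 0 0 0 0.25" --pt "-16 19 0 0 0 0 0.25" --pt "-16 19 0 0 0 0 0.25"

```text
clock: 12.18
position: [0.493, -0.1627, 0.166]
ee_rot: [-0.0, 0.966, 0.259, -0.0]
ft_force: [1.2, -0.4, -2.3]
gripper_width: 0.351
```

move_arm --pt "-16 19 0 0 0 0 0.25" --pt "-16 19 0 0 0 0 0.25" --pt "-16 19 0 0 0 0 0.25" --pt "-16 18 0 0 0 0 0.25" --pt "-16 18 0 0 0 0 0.25" --pt "-16 18 0 0 0 0 0.25" --pt "-10 11 0 0 0 0 0.25" --pt "0 0 0 0 0 0 0.25" --pt "0 0 0 0 0 0 0.25" --pt "0 0 0 0 0 0 0.25"

```text
clock: 13.02
position: [0.463, -0.3192, 0.1669]
ee_rot: [-0.0, 0.966, 0.259, -0.0]
ft_force: [-0.5, -0.1, -2.6]
gripper_width: 0.351
```

```bash
python3 - <<'E'
from grasp import *
s,p,r=st();print(p,r.as_matrix().round(3).tolist(),s["gripper_width"]*88,s["ft_force"],s["clock"])
print(need(p,r,[.462,-.320,.05],down(30)))
d=manip.get_image("scene");np.savez("scene6.npz",**d)
u,v=proj(d,p).astype(int);print(u,v);crop(d,u-60,max(v-70,0),130,130,6,"pics/s6.png")
d=manip.get_image("top");np.savez("top6.npz",**d);u,v=proj(d,p).astype(int);print(u,v);crop(d,u-75,v-60,150,130,5,"pics/t6.png")
E
```

```text
[ 0.46303032 -0.31923526  0.16694417] [[0.865, 0.501, -0.001], [0.501, -0.865, 0.0], [-0.0, -0.0, -1.0]] 30.898872957404183 [-0.53287897 -0.10982792 -2.60437869] 13.0167
(array([ -1.2,   0.2, 116.9]), array([-0.03,  0.02,  0.06]))
192 170
537 290
```

View pics/s6.png

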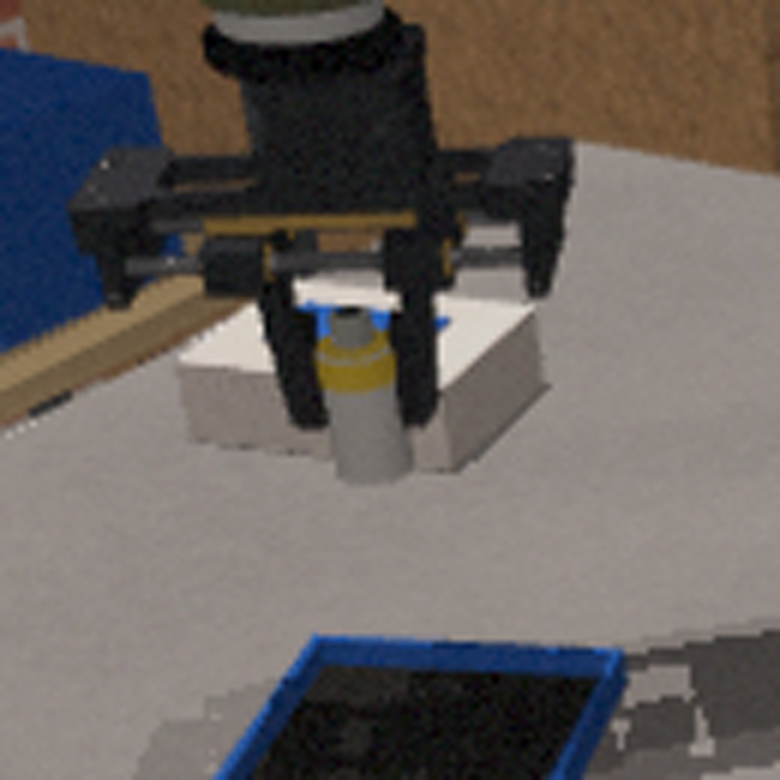

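View pics/t6.png

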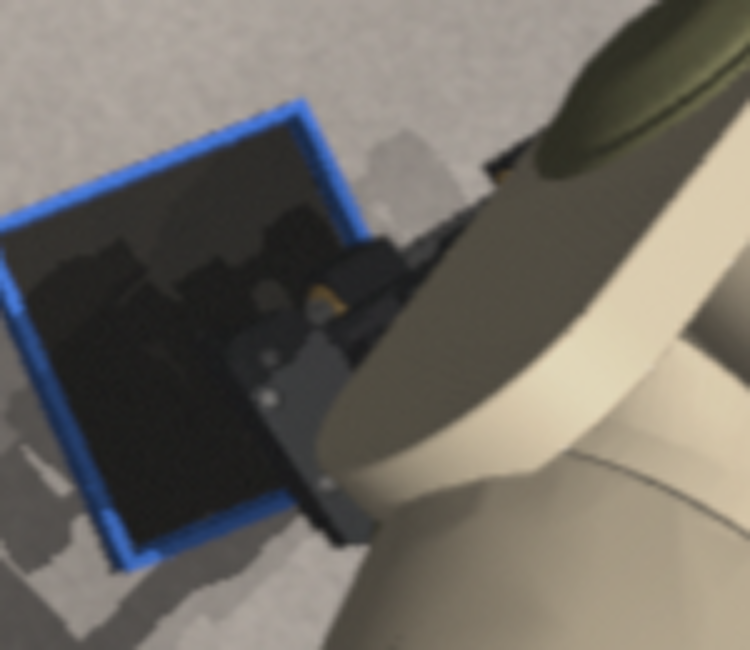

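```bash
python3 - <<'E'
from grasp import *
s,p,r=st()
d=dict(np.load("scene6.npz"))
u0,v0=192-60,170-70
C=lambda x,y:(u0+(x+.5)/6-.5,v0+(y+.5)/6-.5)
print("vertical dir px",proj(d,p+[0,0,-.05])-proj(d,p+[0,0,.02]))
a=np.array(C(351,314));b=np.array(C(373,466));print(a,b,b-a)
print("tip/base world", world(d,*C(351,316)),world(d,*C(373,466)))
# expected
print("exp nose",proj(d,p+[0,0,.0477]),"exp base",proj(d,p-[0,0,.0223]))
# axis depth samples
Q=[]
for v in range(155,181):
    u=a[0]+(b-a)[0]*(v-a[1])/(b-a)[1]
    Q.append(world(d,u,v))
Q=np.array(Q)-p;xt=r.as_matrix()[:,0];yt=r.as_matrix()[:,1]
for q in Q: print((np.array([q@xt,q@yt,q[2]])*1e3).round(1))
E
```

```text
vertical dir px [ 4.17382208 25.36790997]
[190.08333333 151.91666667] [193.75 177.25] [ 3.66666667 25.33333333]
tip/base world [ 0.46369492 -0.31587208  0.21537422] [ 0.47461578 -0.30705867  0.1550245 ]
exp nose [189.17623643 152.08318144] exp base [193.46510919 178.15035343]
[ 6.3 -3.5 42.7]
[ 5.6 -3.3 39.8]
[ 9.1 -4.1 38.6]
[ 8.9 -4.  36. ]
[11.2 -4.5 34.3]
[18.3 -6.1 34.7]
[17.5 -5.8 31.8]
[13.3 -4.8 27.4]
[13.9 -4.9 25. ]
[16.1 -5.4 23.3]
[15.  -5.1 20.2]
[14.6 -4.9 17.4]
[13.4 -4.6 14.2]
[12.8 -4.4 11.2]
[14.8 -4.9  9.5]
[10.5 -3.8  4.8]
[18.2 -5.5  5.7]
[14.  -4.5  1.1]
[15.9 -4.9 -0.8]
[15.2 -4.7 -3.8]
[16.6 -5.  -5.9]
[19.2 -5.5 -7.3]
[ 15.5  -4.7 -11.8]
[ 20.   -5.6 -12.4]
[ 14.   -4.2 -18. ]
[ 13.8  -4.1 -20.9]
```

The objective hangs upright in the jaws. Its nose and base are within about 1 px of prediction, and it is over the tray centre. I'll lower it.

move_arm --pt "0 0 15 0 0 0 0.25" --pt "0 0 20 0 0 0 0.25" --pt "0 0 20 0 0 0 0.25" --pt "0 0 20 0 0 0 0.25" --pt "0 0 20 0 0 0 0.25" --pt "0 0 15 0 0 0 0.25" --pt "0 0 12 0 0 0 0.25" --pt "0 0 8 0 0 0 0.25" --pt "0 0 3 0 0 0 0.25" --pt "0 0 2 0 0 0 0.25" --pt "0 0 0 0 0 0 0.25" --pt "0 0 0 0 0 0 0.25"

```text
clock: 14.12
position: [0.4632, -0.3205, 0.0331]
ee_rot: [0.001, 0.966, 0.259, 0.0]
ft_force: [1.0, -0.1, -3.2]
gripper_width: 0.354
```

move_arm --pt "0 0 1 0 0 0 0.25" --pt "0 0 1 0 0 0 0.25" --pt "0 0 0 0 0 0 0.25" --pt "0 0 0 0 0 0 0.25"

```text
clock: 14.45
position: [0.463, -0.3205, 0.0306]
ee_rot: [0.001, 0.966, 0.259, -0.0]
ft_force: [-0.2, -0.2, -2.3]
gripper_width: 0.352
```

move_arm --pt "0 0 0.7 0 0 0 0.25" --pt "0 0 0.7 0 0 0 0.25" --pt "0 0 0 0 0 0 0.25" --pt "0 0 0 0 0 0 0.25"

```text
clock: 14.78
position: [0.4629, -0.3204, 0.029]
ee_rot: [0.0, 0.966, 0.259, -0.0]
ft_force: [-0.4, -0.6, -2.3]
gripper_width: 0.358
```

move_arm --pt "0 0 0.7 0 0 0 0.25" --pt "0 0 0 0 0 0 0.25" --pt "0 0 0 0 0 0 0.25"

```text
clock: 15.03
position: [0.4629, -0.3204, 0.0284]
ee_rot: [0.001, 0.966, 0.259, -0.0]
ft_force: [0.7, 0.1, -2.5]
gripper_width: 0.355
```

move_arm --pt "0 0 0.7 0 0 0 0.25" --pt "0 0 0 0 0 0 0.25" --pt "0 0 0 0 0 0 0.25"

```text
clock: 15.28
position: [0.4631, -0.3204, 0.0282]
ee_rot: [0.001, 0.966, 0.259, -0.0]
ft_force: [-0.4, 2.6, 5.3]
gripper_width: 0.354
```

Contact: the vertical force went from −2.5 to +5.3 N. I'll let go and check before withdrawing.

move_arm --pt "0 0 0 0 0 0 0.38" --pt "0 0 0 0 0 0 0.4" --pt "0 0 0 0 0 0 0.45" --pt "0 0 0 0 0 0 0.5" --pt "0 0 0 0 0 0 0.55" --pt "0 0 0 0 0 0 0.6" --pt "0 0 0 0 0 0 0.6" --pt "0 0 0 0 0 0 0.6"

```text
clock: 15.95
position: [0.463, -0.3204, 0.0277]
ee_rot: [0.001, 0.966, 0.259, -0.0]
ft_force: [0.1, -0.8, -0.0]
gripper_width: 0.6
```

```bash
python3 - <<'E'
from grasp import *
s,p,r=st();print(p,s["gripper_width"]*88,s["ft_force"],s["clock"])
d=manip.get_image("scene");crop(d,140,160,130,100,6,"pics/s7.png")
E
```

```text
[ 0.4629609  -0.32041492  0.02765367] 52.777560872575584 [ 0.11950923 -0.81283475 -0.04649683] 15.95
```

View pics/s7.png

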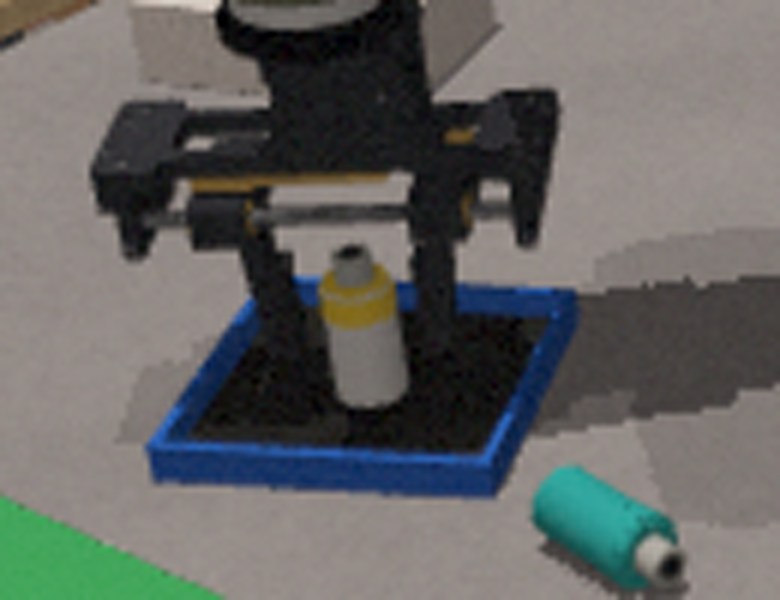

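The objective stands free on the tray floor at scene pixel (201,220). I'll withdraw straight up.

move_arm --pt "0 0 -8 0 0 0 0.6" --pt "0 0 -15 0 0 0 0.6" --pt "0 0 -20 0 0 0 0.6" --pt "0 0 -25 0 0 0 0.6" --pt "0 0 -30 0 0 0 0.6" --pt "0 0 -30 0 0 0 0.6" --pt "0 0 -30 0 0 0 0.6" --pt "-25 0 0 0 0 0 0.6" --pt "-25 0 0 0 0 0 0.6" --pt "-25 0 0 0 0 0 0.6" --pt "-25 0 0 0 0 0 0.6" --pt "0 0 0 0 0 0 0.6"

```text
clock: 17.0
position: [0.3738, -0.3719, 0.1865]
ee_rot: [0.001, 0.966, 0.258, -0.001]
ft_force: [0.5, -1.1, 0.1]
gripper_width: 0.604
```

```bash
python3 - <<'E'
from grasp import *
s,p,r=st();print(p,s["ft_force"],s["clock"])
d=manip.get_image("scene");cv2.imwrite("pics/s8.png",d["pixels"][:,:,::-1])
d=manip.get_image("top");cv2.imwrite("pics/t8.png",d["pixels"][:,:,::-1])
E
```

```text
[ 0.37376998 -0.37188568  0.18646006] [ 0.53666931 -1.08449427  0.11481887] 17.0
```

View pics/s8.png

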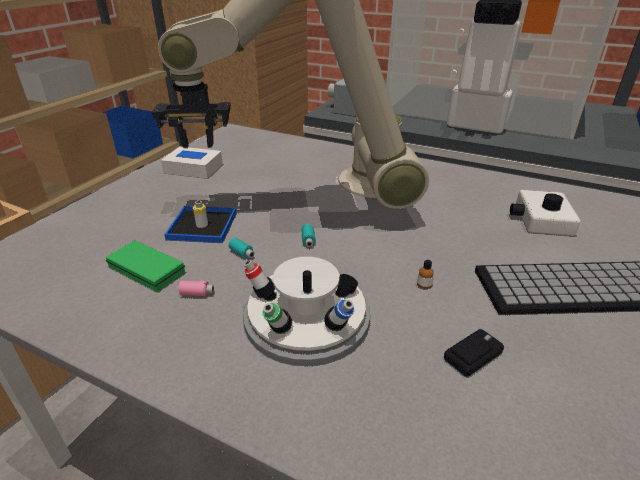

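View pics/t8.png

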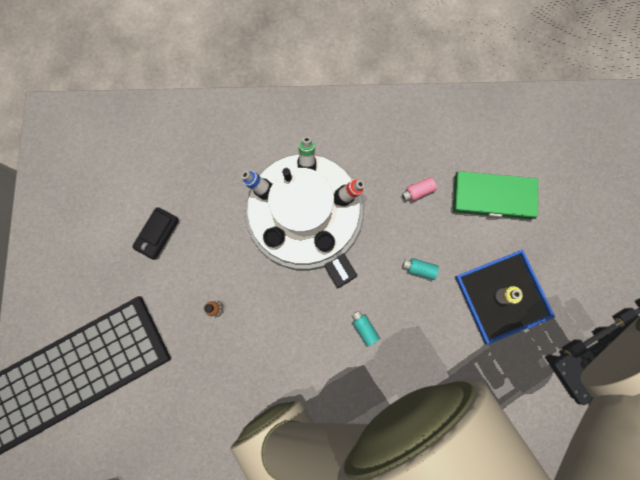

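The yellow objective stands upright in the tray, at scene pixel (201,216) and top pixel (511,296). Red, green and blue are in their cups. The bottle, mouse, slide box and look-alikes are where they were, and the arm is clear.

```bash
python3 -c "
from workcell import manip
print(manip.job_done())"
```

```text
the job is handed in; nothing more can be done
None
```

The yellow objective now stands upright, nose up, near the middle of the tray floor, and the job was handed in at about 17 s of the 51 s allowed.

- **Turning the carousel:** I gripped the crank knob and turned the carousel about 98° counter-clockwise. The yellow objective then bore −150.0° from the axis and the pointer −149.5° to −149.9°. It stayed there after I let go of the knob.
- **Moving the objective:** I drew it out along its tilted axis, turned it upright and lowered it until the floor took the load (vertical force from −2.5 to +5.3 N). Then I opened the jaws and withdrew straight up.
- **Last pictures:** The yellow objective is upright in the tray and the other three are in their cups. The bottle, mouse, slide box and look-alikes look unmoved, and the arm is touching nothing.
- **Disagreements:** My first reading of the knob's place was about 4° off; a closer crop corrected it. The scene camera read up to about 2 pixels (6 mm) off the top camera, so I used the top camera for positions.
- **Force on the knob:** There was a sideways force of about 12 N on the tool while it held the knob at the end of the turn. It went away on release.

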